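# Hang the green lid carrier on the drying rail and slide it to the red band

## Task

Hook the green lid carrier onto the drying rail at the blue band, then slide it along the rail until its hook sits over the middle of the red band, and leave it hanging there by itself, still and upright. Leave the yellow lid carrier standing where it is.

Things in the scene. Friction and masses are not known exactly. Their poses are not given: they have to be found in the camera images.
- green_carrier: Green lid carrier, 0.22 kg, standing: 70 mm square tray with 3 brass lids fixed in it, flat stem at x = -34 mm, hook open to +x (away from the robot, turned up to 29 deg), nose at x = +26 mm ending at z = -24 mm. Origin: where the rail's axis lies when hung, above the tray's centre, 175 mm over its underside; z up, y along the hung rail. Grip: 24 mm square block centred there, z = 15 to 60 mm.
- blue_band: Blue tape band, 44 mm long, round the rail, with a blue stripe on the base board below. Origin: rail axis at the band's middle, 210 mm above the table; y along the rail, z up, x level, away from the robot (up to 9 deg off). Rail: fixed steel tube, 16 mm diameter, free on both sides and above between two posts that rise 18 mm over its axis, at least 100 mm beyond each band.
- red_band: Red tape band on the same rail, 44 mm long, with a red stripe on the base board below; 160 to 240 mm from the blue one, on either side of it. Origin and axes as for the blue band: rail axis at the band's middle, y along the rail. A hung carrier's tray clears the table by 35 mm and the 10 mm base board by 25 mm.
- yellow_carrier: The same carrier in yellow, not to be moved; its place may be left or right. Origin and axes as the green one; top 235 mm above the table. Both: strap 24 mm wide (y), 4 mm thick; crown an inverted V, peak over the origin. The rail enters from the +x side under the nose and over the lids (lid tops at z = -138 mm), then the carrier is lowered; it hangs upright by itself.

How it is judged (in metres and radians):
On the way, in this order (a step that is already met when the one before it is completed fails the run):
1. the green carrier is hooked on the rail at the blue band (hook within 30 mm of the band's middle along the rail, rail up in the hook) (y of green_carrier in the frame of blue_band between -0.03 and 0.03 m and x of green_carrier in the frame of blue_band between -0.015 and 0.015 m and z of green_carrier in the frame of blue_band between -0.012 and 0.012 m), for 0.2 s.
2. on its way along the rail, 30 to 90 mm from the red band's middle, it is still hooked on (horizontal distance between green_carrier and red_band between 0.03 and 0.09 m and x of green_carrier in the frame of red_band between -0.015 and 0.015 m and z of green_carrier in the frame of red_band between -0.012 and 0.012 m), for 0.05 s.
At the end, for the whole second after the job is handed in: The green carrier hangs on the rail by its hook, the hook's middle within 15 mm of the red band's middle along the rail, the rail up in the hook's crown (within 10 mm), upright within 11 degrees and still; the yellow carrier is within 20 mm of where it stood (y of green_carrier in the frame of red_band between -0.015 and 0.015 m and x of green_carrier in the frame of red_band between -0.012 and 0.012 m and z of green_carrier in the frame of red_band between -0.01 and 0.01 m and angle between green_carrier's own z axis and vertical below 0.2 rad and linear speed of green_carrier below 0.04 m/s and distance of yellow_carrier from where it was at the start of the episode below 0.02 m); the robot touches nothing.
It fails at once if the yellow carrier is pushed or moved by more than 20 mm (distance of yellow_carrier from where it was at the start of the episode above 0.02 m).
It also fails if it takes over 54 s, if anything falls off the work surface, if the arm or the gripper's body presses on something with over 40 N, if the wrist force passes 120 N, or if a joint passes its speed limit or range.

## Robot

A 7-joint arm with a two-finger parallel gripper is mounted at the origin on the work surface. World frame = base frame: x ahead of the robot, y to its left, z up, the work surface at z = 0. Lengths are in mm, angles in rad, forces in N, time in s.
With the tool pointing down it reaches from about 400 to 900 mm from the base axis. Payload 5.5 kg.
Tool frame: the origin (TCP) lies on the centre line of the jaws, within the pads' length; the fingertips stand 8 mm ahead of it and the grasp point (between the pads) lies 11 mm behind it; z points along the fingers, y is the direction in which the jaws open and shut (so a half turn about z gives the same grasp; the last joint's range is limited). The gripper opens to 85 mm and grips with 20 to 120 N. Pads are 22 mm wide; open, the fingers measure 114 mm over their backs; the gripper's body (76 mm by 85 mm) begins 54 mm behind the grasp point. The pads swing forward as they close: fully open they stand 13 mm farther back than shut.
Start: joints at [1.555, 0.501, -0.427, 1.55, 0.221, 1.138, -0.21], TCP at [178.915, -624.891, 239.31] pointing down, gripper open.
Joint ranges: [-2.88, 2.88], [-0.31, 2.03], [-1.54, 1.56], [0.2, 2.42], [-1.41, 4.55], [0.19, 2.02], [-2.57, 2.57]. Speed limits (rad/s): [2.57, 2.57, 3.14, 3.14, 3.14, 3.14, 3.14].

## Interface

Orientations are given as a 3x3 rotation matrix whose columns are the frame's x, y, z axes.
In Python, from rig import manip gives the robot as it stands.
- The arm moves only by the tool move_arm, never from a script. Its argument "series" is a list of rows, each a list of 3 entries, a list of its own where there are three numbers: the shift along the world's x, y, z in mm, then the turn, a rotation vector about the world's x, y, z in rad, then the finger opening in mm, from 0 to 85.4. A call has 1 to 12 rows; each row shifts and turns the commanded pose from where the row before left it; what a row does not reach is not made up. A row lasts 1/12 s, in which the tool goes at most 41.7 mm and 7.16 degrees, less where a joint would pass 70% of its speed; a pose out of reach is approached as far as the arm can. A call with a gripper value outside its range is refused whole. The fingers move at their own pace and stop on an object; "newtons" is the grip in N (left out, the last holds). Time passes only in rows, so rows that do not move let the fingers close. It gives the time, the measured TCP pose, the force and the opening at its end, in the units of the state.
- manip.read_state(): the state, without advancing time (a new reading comes with each control period).
- manip.snapshot(name): name is "scene" or "top"; returns a dict with "img" (384x512x3 uint8, red, green, blue), "mtx" (3x3 intrinsics, pixels), "dist" ([k1, k2, p1, p2, k3] as OpenCV has them; the pictures are not rectified), "T" (4x4, takes a point from camera to world coordinates). Camera axes: x right, y down, z forward; pixel columns grow to the right and rows downward; lengths in mm; the calibration is good to about 2 mm. A picture is of the moment at which its call begins. There is no depth.
- manip.finish_job(): hands the job in, once; it reports no verdict.
The state is a dict: "t": time; "joint_positions": joint angles; "qvel": joint speeds; "effort": joint torques, N m; "tcp_pos": TCP position; "tcp_rot": TCP orientation; "wrist_force": force on the tool from outside, world axes, zero at the start; "ft_torque": the same for the moment, N m; "finger_gap": finger opening in mm.
Only numpy, scipy, OpenCV 4.12 (cv2) and the standard library are available. Lean on these libraries where they do the work, as an engineer would, in place of code of your own. Each camera call takes 0.05 s, during which the arm holds its last target.

## Working session

There is one attempt and no reset: what is moved stays moved. The work goes in short steps, Python scripts to look and compute and a tool call to move; the robot and the scene stay as the last step left them, time stands still between calls to the robot, and variables do not carry over. Pictures are saved under pics/ and viewed, and the job is handed in when it is done.

Besides the shell and the picture viewer there is one more tool, called after "Request:" as name([rows], argument=value, ...), one row to a line, values as JSON. move_arm: Moves the arm, as the interface text tells. Its arguments: {"type":"object","properties":{"series":{"type":"array","items":{"type":"array"}},"newtons":{"type":"number"}},"required":["series"]}

```bash
mkdir -p pics
cat > h.py <<'E'
import numpy as np,cv2,pickle
from rig import manip
def snap(n,f):
    s=manip.snapshot(n); pickle.dump(s,open(f'pics/{f}.pkl','wb'))
    cv2.imwrite(f'pics/{f}.png',s['img'][:,:,::-1]); return s
def ld(f): return pickle.load(open(f'pics/{f}.pkl','rb'))
def crop(f,u0,v0,u1,v1,k,o):
    im=ld(f)['img'][v0:v1,u0:u1,::-1]; cv2.imwrite(f'pics/{o}.png',cv2.resize(im,None,fx=k,fy=k,interpolation=cv2.INTER_CUBIC))
def ray(s,p):
    q=cv2.undistortPoints(np.array([[p]],float),np.array(s['mtx'],float),np.array(s['dist'],float))[0,0]
    T=np.array(s['T']); return T[:3,3],T[:3,:3]@np.array([q[0],q[1],1])
def atz(s,p,z):
    o,d=ray(s,p); return o+d*(z-o[2])/d[2]
def proj(s,P):
    T=np.linalg.inv(np.array(s['T'])); r=cv2.Rodrigues(T[:3,:3])[0]
    return cv2.projectPoints(np.array(P,float).reshape(-1,3),r,T[:3,3],np.array(s['mtx'],float),np.array(s['dist'],float))[0][:,0]
def tri(pairs):
    A=0;b=0
    for s,p in pairs:
        o,d=ray(s,p);d=d/np.linalg.norm(d);M=np.eye(3)-np.outer(d,d);A=A+M;b=b+M@o
    x=np.linalg.solve(A,b); return x,[np.linalg.norm(np.cross(x-ray(s,p)[0],ray(s,p)[1]/np.linalg.norm(ray(s,p)[1]))) for s,p in pairs]
E
python3 - <<'E'
from h import *
np.set_printoptions(precision=2,suppress=True)
for n in('scene','top'):
    s=snap(n,n+'0'); print(n,s['T'],s['mtx'],s['dist'])
print(manip.read_state())
E
```

```text
scene [[ -0.75   0.55  -0.37 841.9 ]
 [  0.67   0.63  -0.41 294.28]
 [  0.01  -0.55  -0.83 853.7 ]
 [  0.     0.     0.     1.  ]] [[455.15   0.   251.05]
 [  0.   455.15 185.82]
 [  0.     0.     1.  ]] [0.06 0.   0.   0.   0.  ]
top [[ -0.15  -0.97   0.2  427.98]
 [ -0.99   0.14  -0.03   8.05]
 [  0.    -0.2   -0.98 872.15]
 [  0.     0.     0.     1.  ]] [[399.21   0.   254.39]
 [  0.   399.21 191.94]
 [  0.     0.     1.  ]] [-0.13  0.    0.    0.    0.  ]
{'t': 0.1, 'joint_positions': array([ 1.56,  0.5 , -0.43,  1.55,  0.22,  1.14, -0.21]), 'qvel': array([ 0., -0., -0., -0., -0., -0., -0.]), 'effort': array([ -0.01, -57.08,  -5.84, -28.17,   0.01,   0.01,   0.  ]), 'tcp_pos': array([ 178.68, -624.31,  238.34]), 'tcp_rot': array([[ 0.96,  0.28, -0.  ],
       [ 0.28, -0.96,  0.  ],
       [ 0.  , -0.  , -1.  ]]), 'wrist_force': array([-0.36, -0.15,  0.08]), 'ft_torque': array([ 0.01,  0.06, -0.04]), 'finger_gap': 85.00960201638061}
```

```bash
ls; python3 -c "
import cv2
for n in('scene0','top0'):
    i=cv2.imread(f'pics/{n}.png');cv2.imwrite(f'pics/{n}b.png',cv2.resize(i,(800,600),interpolation=cv2.INTER_CUBIC))"
```

```text
h.py
pics
```

View pics/scene0b.png

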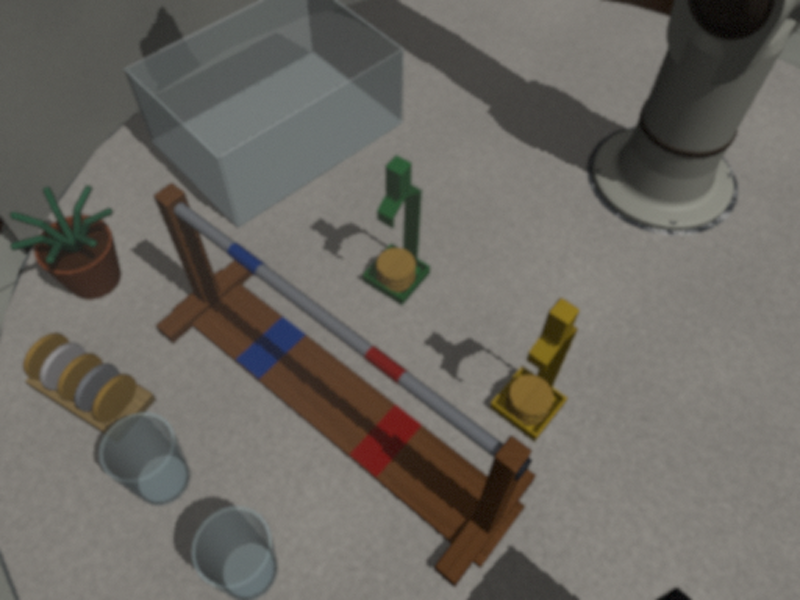

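View pics/top0b.png

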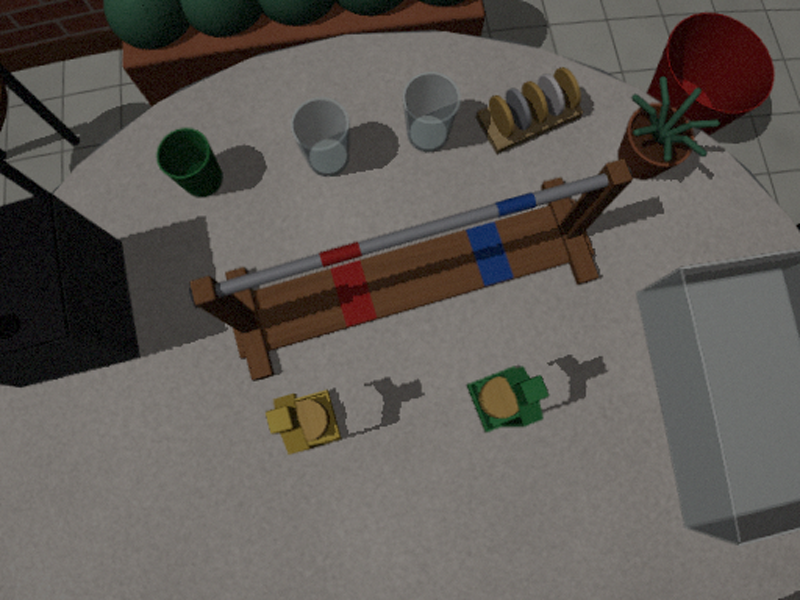

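Scene and top views show the rail running from near (170,205) to (510,450) in the enlarged scene view. The green carrier is near (397,220) and the yellow near (545,370). I'll enlarge these for measurement.

Run:
```python
from h import *
crop('scene0',210,90,310,200,5,'c1')
crop('top0',280,220,380,290,7,'c2')
crop('scene0',90,100,340,310,3,'c3')
crop('top0',120,90,410,220,2.7,'c4')
```

```text
(no output)
```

View pics/c1.png

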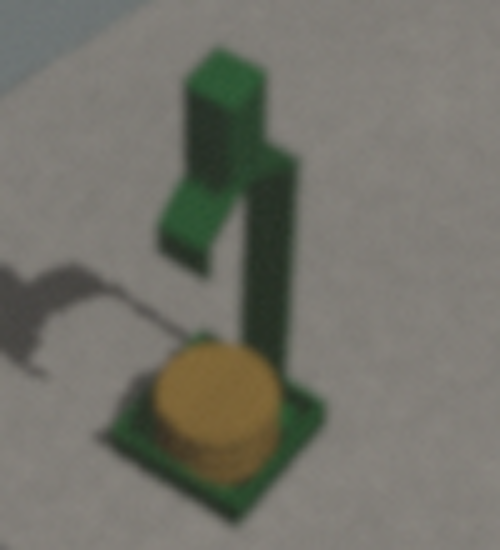

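View pics/c2.png

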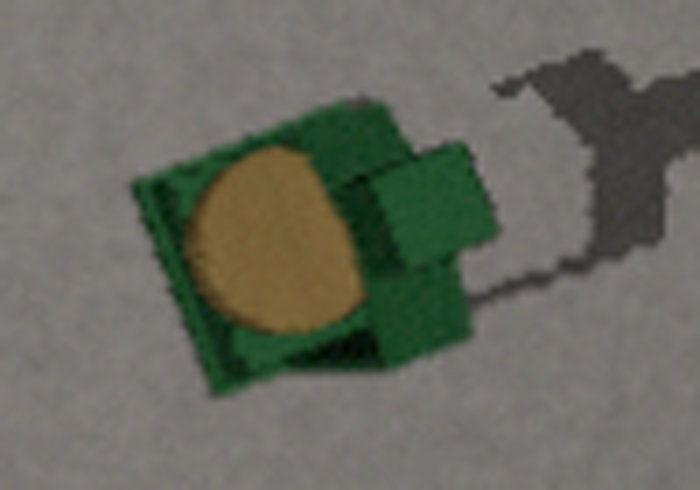

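View pics/c3.png

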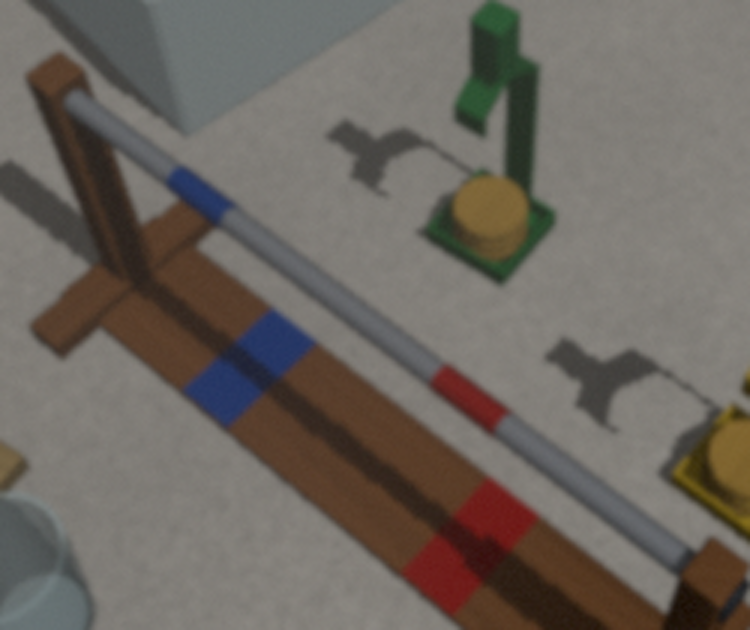

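View pics/c4.png

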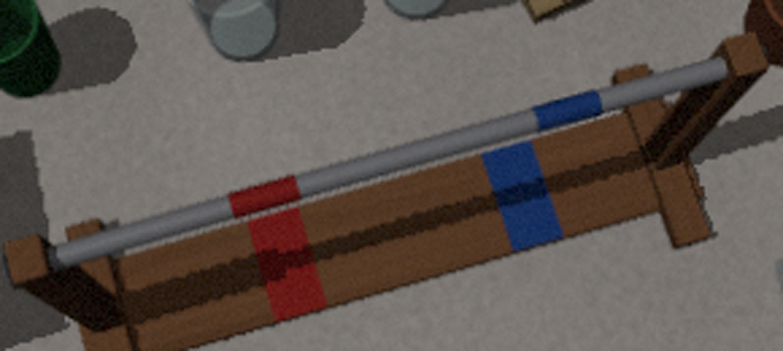

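Run:
```python
from h import *
np.set_printoptions(precision=1,suppress=True)
S=ld('scene0');T=ld('top0')
f=lambda p,o,k:((p[0]+.5)/k-.5+o[0],(p[1]+.5)/k-.5+o[1])
c1=lambda *p:f(p,(210,90),5)
c2=lambda *p:f(p,(280,220),7)
c3=lambda *p:f(p,(90,100),3)
c4=lambda *p:f(p,(120,90),2.7)
def rep(n,a,b,z): 
    x,e=tri([(S,a),(T,b)]);print(n,x,np.array(e),'S@z',atz(S,a,z),'T@z',atz(T,b,z))
rep('grip',c1(227,74),c2(434,205),235)
rep('blue',c3(201,195),c4(569,110),210)
rep('red',c3(471,397),c4(264,196),210)
# rail ends
rep('railR',c3(75,100),c4(722,70),210)
rep('railL',c3(690,560),c4(60,254),210)
for n,L in(('top',[c2(372,178),c2(460,140),c2(500,230),c2(405,270)]),):
    P=np.array([atz(T,p,235) for p in L]);print(n,P)
P=np.array([atz(S,p,235) for p in[c1(187,80),c1(222,47),c1(267,70),c1(232,100)]]);print('scene',P)
print('tray S',np.array([atz(S,p,8) for p in[c1(235,513),c1(327,405),c1(105,435)]]))
print('tray T',np.array([atz(T,p,8) for p in[c2(135,180),c2(215,393),c2(370,97)]]))
ye=(545*.64,320*.64)
```

```text
grip [ 443.9 -134.6  238.2] [0.2 0.2] S@z [ 442. -137.  235.] T@z [ 443.9 -135.2  235. ]
blue [ 650.2 -160.3  211.9] [0. 0.] S@z [ 649.7 -161.7  210. ] T@z [ 650.9 -160.8  210. ]
red [621.1  42.9 214.3] [0.2 0.2] S@z [619.7  41.  210. ] T@z [622.2  43.3 210. ]
railR [ 665.  -269.3  210.2] [0.7 0.7] S@z [ 665.2 -270.2  210. ] T@z [ 664.6 -268.8  210. ]
railL [601.5 178.3 214. ] [2.6 2.6] S@z [598.5 179.7 210. ] T@z [604.  177.1 210. ]
top [[ 452.2 -122.2  235. ]
 [ 457.6 -143.9  235. ]
 [ 435.9 -149.2  235. ]
 [ 430.5 -125.9  235. ]]
scene [[ 455.  -144.5  235. ]
 [ 434.3 -148.3  235. ]
 [ 429.6 -128.7  235. ]
 [ 449.2 -126.2  235. ]]
tray S [[ 468.4  -97.8    8. ]
 [ 397.8 -113.3    8. ]
 [ 484.3 -167.6    8. ]]
tray T [[ 471.5  -95.6    8. ]
 [ 403.7 -109.1    8. ]
 [ 485.6 -172.5    8. ]]
```

Request:
move_arm([
  [[0, 0, 30], [0, 0, 0], 85],
  [[0, 0, 30], [0, 0, 0], 85],
  [[0, 0, 30], [0, 0, 0], 85],
  [[15, 25, 20], [0, 0, -0.02], 85],
  [[15, 28, 0], [0, 0, -0.02], 85],
  [[15, 28, 0], [0, 0, -0.02], 85],
  [[15, 28, 0], [0, 0, -0.015], 85],
  [[15, 28, 0], [0, 0, 0], 85],
  [[15, 28, 0], [0, 0, 0], 85],
  [[15, 28, 0], [0, 0, 0], 85],
  [[15, 28, 0], [0, 0, 0], 85],
  [[15, 28, 0], [0, 0, 0], 85],
], newtons=50)

```text
t: 1.1
tcp_pos: [314.2, -374.2, 349.0]
tcp_rot: [[0.979, 0.202, -0.001], [0.202, -0.979, 0.0], [-0.0, -0.0, -1.0]]
wrist_force: [-0.2, -0.6, -0.1]
finger_gap: 85.2
```

Request:
move_arm([
  [[15, 28, 0], [0, 0, 0], 85],
  [[15, 28, 0], [0, 0, 0], 85],
  [[15, 28, 0], [0, 0, 0], 85],
  [[15, 28, 0], [0, 0, 0], 85],
  [[15, 28, 0], [0, 0, 0], 85],
  [[15, 28, 0], [0, 0, 0], 85],
  [[15, 28, 0], [0, 0, 0], 85],
  [[15, 28, 0], [0, 0, 0], 85],
  [[9, 15, 0], [0, 0, 0], 85],
  [[0, 0, 0], [0, 0, 0], 85],
  [[0, 0, 0], [0, 0, 0], 85],
])

```text
t: 2.02
tcp_pos: [442.9, -136.0, 349.1]
tcp_rot: [[0.979, 0.205, -0.001], [0.205, -0.979, 0.0], [-0.001, -0.0, -1.0]]
wrist_force: [0.3, -0.8, -0.4]
finger_gap: 84.7
```

Run:
```python
from h import *
snap('scene','scene1');snap('top','top1')
a=ld('scene1')['img'][60:260,150:400,::-1];b=ld('top1')['img'][180:330,230:430,::-1]
cv2.imwrite('pics/d1.png',cv2.resize(a,None,fx=2.8,fy=2.8));cv2.imwrite('pics/d2.png',cv2.resize(b,None,fx=3.5,fy=3.5))
```

```text
(no output)
```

View pics/d1.png

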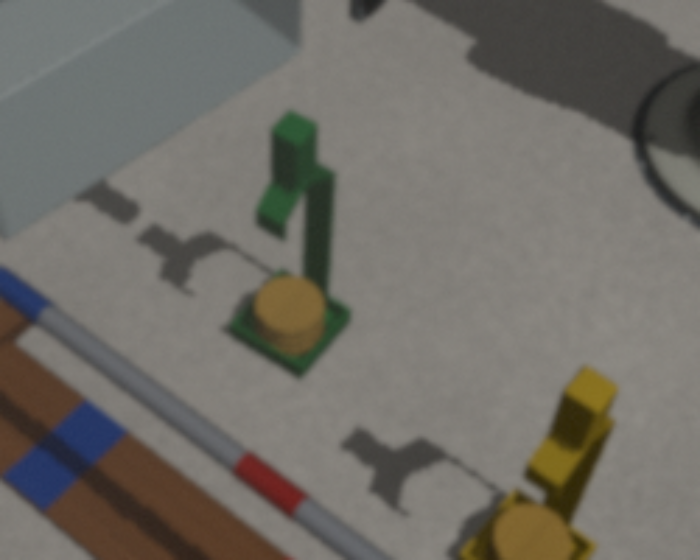

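View pics/d2.png

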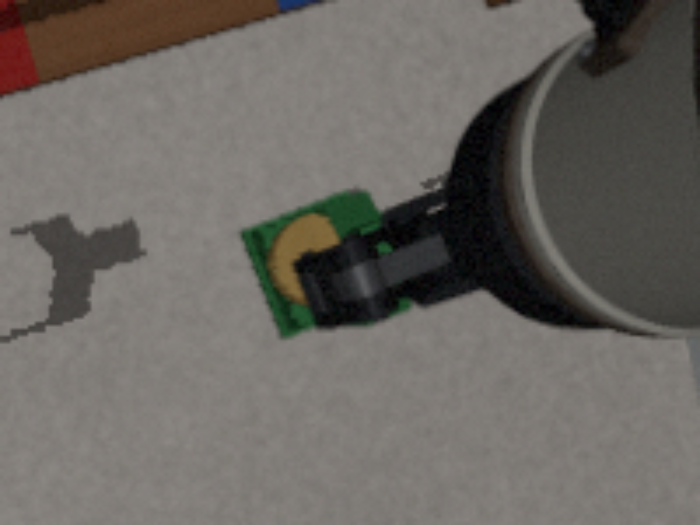

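The scene crop shows the green grip block at (293,140), with nothing touched. The top crop shows the gripper above it. Now I'll descend.

Request:
move_arm([
  [[0, 0, -25], [0, 0, 0], 85],
  [[0, 0, -25], [0, 0, 0], 85],
  [[0, 0, -25], [0, 0, 0], 85],
  [[0, 0, -20], [0, 0, 0], 85],
  [[0, 0, -20], [0, 0, 0], 85],
  [[0, 0, -15], [0, 0, 0], 85],
  [[0, 0, -14], [0, 0, 0], 85],
  [[0, 0, 0], [0, 0, 0], 85],
  [[0, 0, 0], [0, 0, 0], 85],
])

```text
t: 2.87
tcp_pos: [441.9, -137.9, 204.8]
tcp_rot: [[0.98, 0.2, -0.002], [0.2, -0.98, 0.001], [-0.002, -0.001, -1.0]]
wrist_force: [-0.7, 0.0, 0.3]
finger_gap: 85.4
```

Run:
```python
from h import *
snap('scene','scene2');snap('top','top2')
crop('scene2',190,50,330,190,4,'e1');crop('top2',270,190,400,290,5,'e2')
```

```text
(no output)
```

View pics/e1.png

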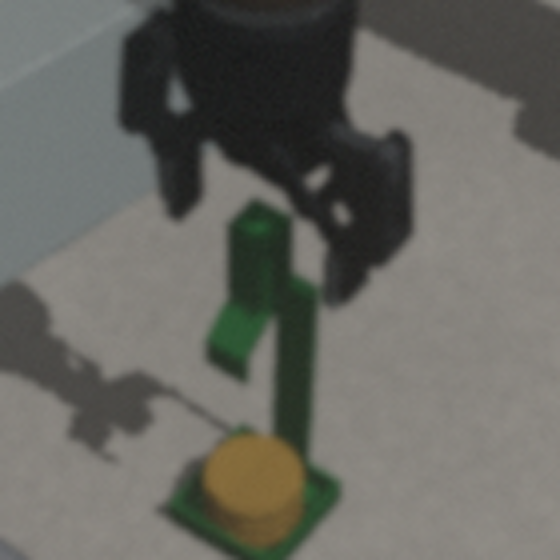

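View pics/e2.png

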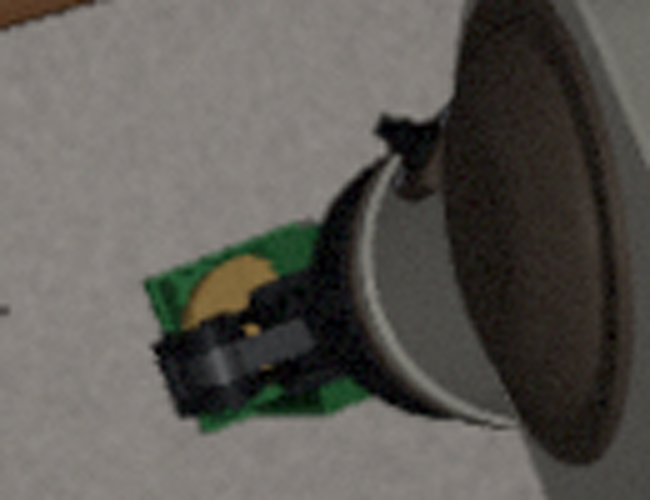

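The scene crop shows the fingertips at (180,215) and (345,300) straddling the block at (260,255). Closing.

Request:
move_arm([
  [[0, 0, 0], [0, 0, 0], 50],
  [[0, 0, 0], [0, 0, 0], 35],
  [[0, 0, 0], [0, 0, 0], 25],
  [[0, 0, 0], [0, 0, 0], 15],
  [[0, 0, 0], [0, 0, 0], 15],
  [[0, 0, 0], [0, 0, 0], 15],
  [[0, 0, 0], [0, 0, 0], 15],
  [[0, 0, 0], [0, 0, 0], 15],
  [[0, 0, 0], [0, 0, 0], 15],
  [[0, 0, 0], [0, 0, 0], 15],
], newtons=50)

```text
t: 3.8
tcp_pos: [443.4, -136.7, 205.6]
tcp_rot: [[0.979, 0.203, 0.001], [0.203, -0.979, -0.0], [0.001, 0.0, -1.0]]
wrist_force: [0.6, 1.8, 4.9]
finger_gap: 23.7
```

Request:
move_arm([
  [[0, 0, 8], [0, 0, 0], 15],
  [[0, 0, 15], [0, 0, 0], 15],
  [[0, 0, 20], [0, 0, 0], 15],
  [[0, 0, 20], [0, 0, -0.02], 15],
  [[0, 0, 20], [0, 0, -0.02], 15],
  [[0, 0, 15], [0, 0, -0.021], 15],
  [[0, 0, 7], [0, 0, 0], 15],
  [[0, 0, 0], [0, 0, 0], 15],
  [[0, 0, 0], [0, 0, 0], 15],
])

```text
t: 4.55
tcp_pos: [442.4, -137.0, 309.8]
tcp_rot: [[0.99, 0.143, -0.001], [0.143, -0.99, -0.0], [-0.001, 0.0, -1.0]]
wrist_force: [0.1, -0.9, -2.5]
finger_gap: 23.5
```

Run:
```python
from h import *
snap('scene','scene3');snap('top','top3')
crop('scene3',150,30,330,190,4,'f1');crop('top3',270,170,400,290,5,'f2')
```

```text
(no output)
```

View pics/f1.png

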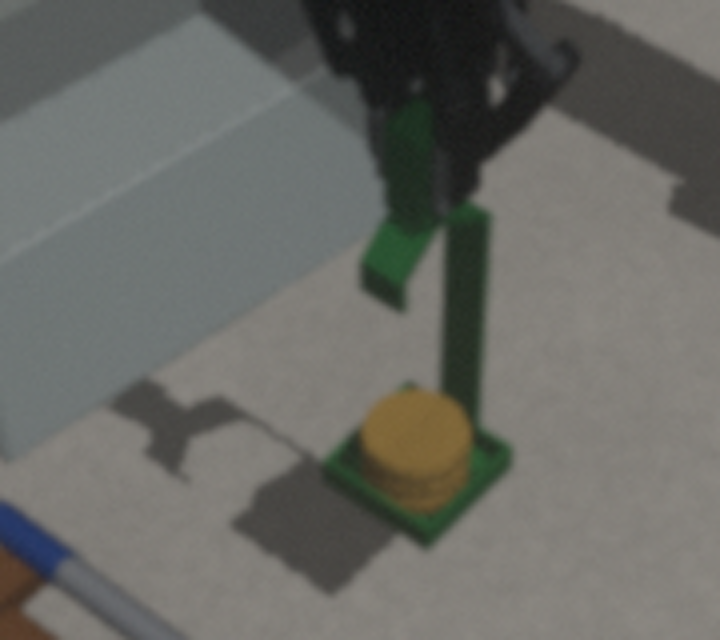

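View pics/f2.png

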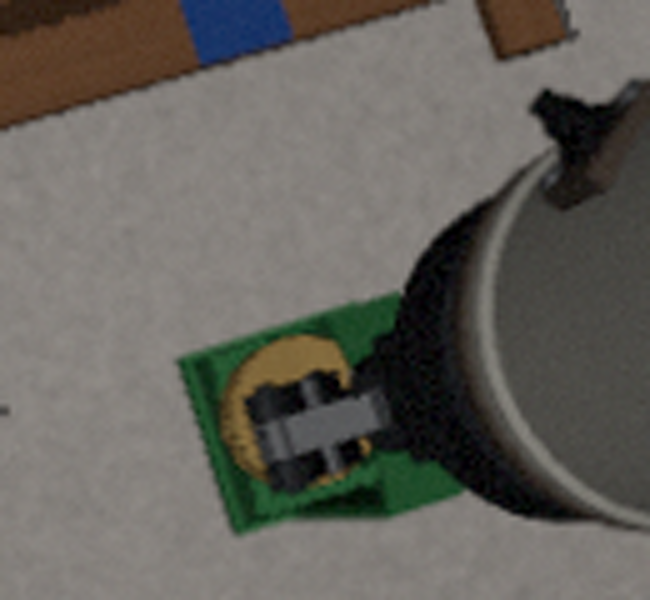

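The carrier is held upright, with the nose at (385,290) and the tray at (420,470) in the crop. Moving in over the rail.

Request:
move_arm([
  [[10, -4, 0], [0, 0, 0], 15],
  [[20, -5, 0], [0, 0, 0], 15],
  [[22, -5, 0], [0, 0, 0], 15],
  [[22, -5, 0], [0, 0, 0], 15],
  [[22, -5, 0], [0, 0, 0], 15],
  [[22, 0, 0], [0, 0, 0], 15],
  [[22, 0, 0], [0, 0, 0], 15],
  [[22, 0, 0], [0, 0, 0], 15],
  [[20, 0, 0], [0, 0, 0], 15],
  [[15, 0, 0], [0, 0, 0], 15],
  [[10, 0, 0], [0, 0, 0], 15],
  [[0, 0, 0], [0, 0, 0], 15],
])

```text
t: 5.65
tcp_pos: [650.9, -160.1, 307.6]
tcp_rot: [[0.99, 0.144, -0.002], [0.144, -0.99, 0.002], [-0.002, -0.003, -1.0]]
wrist_force: [-0.4, -0.6, -2.1]
finger_gap: 23.4
```

Run:
```python
from h import *
snap('scene','scene4');snap('top','top4')
crop('scene4',60,50,250,200,4,'g1');crop('top4',260,60,410,190,5,'g2')
```

```text
(no output)
```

View pics/g1.png

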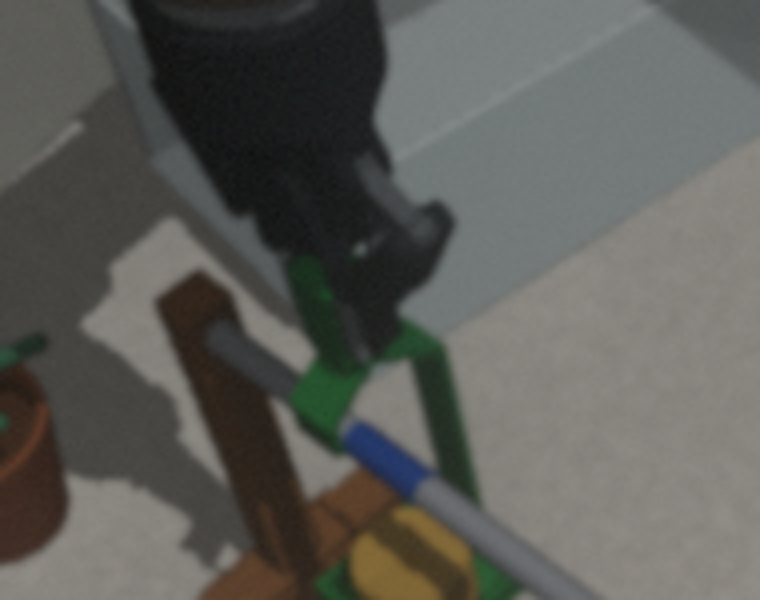

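View pics/g2.png

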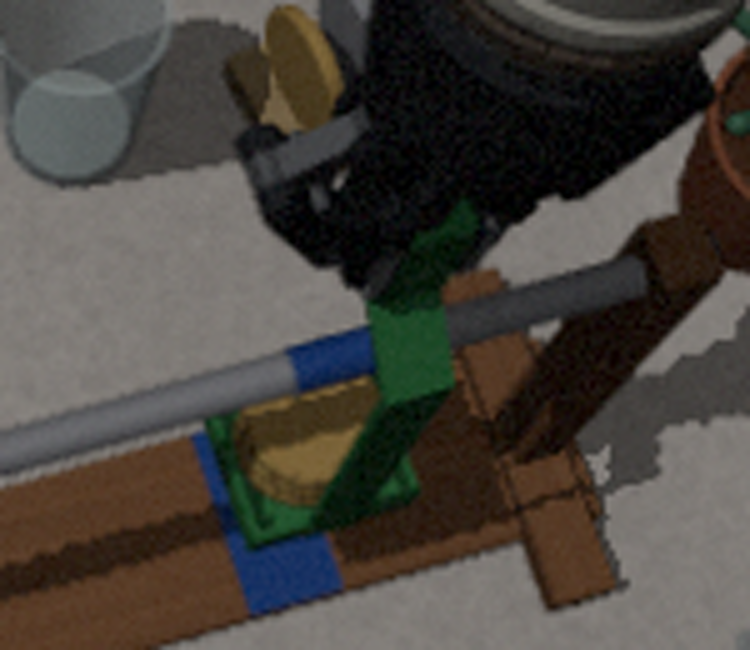

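Top crop: the rail lies under the crown and over the lids, with blue at (330,360) beside the strap. Lowering.

Request:
move_arm([
  [[0, 0, -10], [0, 0, 0], 15],
  [[0, 0, -15], [0, 0, 0], 15],
  [[0, 0, -15], [0, 0, 0], 15],
  [[0, 0, -10], [0, 0, 0], 15],
  [[0, 0, -6], [0, 0, 0], 15],
  [[0, 0, -4], [0, 0, 0], 15],
  [[0, 0, -3], [0, 0, 0], 15],
  [[0, 0, 0], [0, 0, 0], 15],
  [[0, 0, 0], [0, 0, 0], 15],
])

```text
t: 6.5
tcp_pos: [650.2, -160.9, 247.9]
tcp_rot: [[0.99, 0.142, 0.001], [0.142, -0.99, -0.0], [0.001, 0.0, -1.0]]
wrist_force: [-0.5, 0.2, -1.7]
finger_gap: 23.7
```

Run:
```python
from h import *
snap('scene','scene5');snap('top','top5')
crop('scene5',80,90,250,220,4.4,'g3');crop('top5',260,80,380,190,5,'g4')
print(manip.read_state()['wrist_force'])
```

```text
[-0.45673348  0.51084204 -2.15407447]
```

View pics/g3.png

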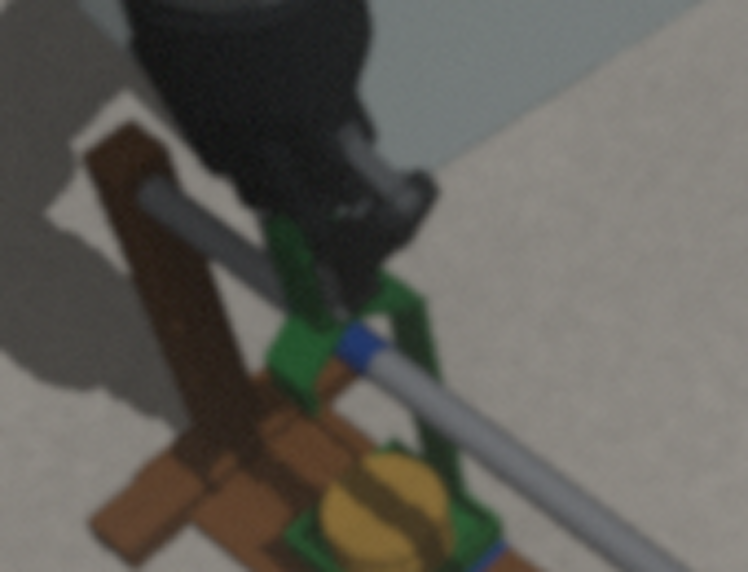

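View pics/g4.png

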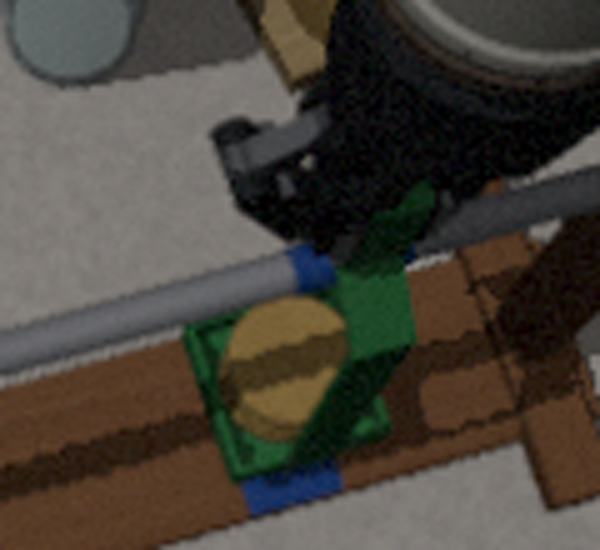

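Scene crop: the nose at (300,360) is on the far side of the rail, the stem at (420,380) on the near side, and the rail is up in the hook. Lowering gently until contact.

Request:
move_arm([
  [[0, 0, -2], [0, 0, 0], 15],
  [[0, 0, -1], [0, 0, 0], 15],
  [[0, 0, -1], [0, 0, 0], 15],
  [[0, 0, -1], [0, 0, 0], 15],
  [[0, 0, 0], [0, 0, 0], 15],
  [[0, 0, 0], [0, 0, 0], 15],
])

```text
t: 7.1
tcp_pos: [649.9, -160.9, 242.2]
tcp_rot: [[0.99, 0.142, -0.0], [0.142, -0.99, 0.0], [-0.0, -0.0, -1.0]]
wrist_force: [0.1, -0.1, -2.2]
finger_gap: 23.5
```

Request:
move_arm([
  [[0, 0, -1], [0, 0, 0], 15],
  [[0, 0, 0], [0, 0, 0], 15],
  [[0, 0, 0], [0, 0, 0], 15],
])

```text
t: 7.35
tcp_pos: [649.9, -160.9, 241.2]
tcp_rot: [[0.99, 0.142, -0.0], [0.142, -0.99, 0.0], [-0.0, -0.0, -1.0]]
wrist_force: [0.3, -0.6, -1.7]
finger_gap: 23.2
```

Request:
move_arm([
  [[0, 0, -1], [0, 0, 0], 15],
  [[0, 0, 0], [0, 0, 0], 15],
  [[0, 0, 0], [0, 0, 0], 15],
])

```text
t: 7.6
tcp_pos: [650.0, -160.9, 240.8]
tcp_rot: [[0.99, 0.142, 0.0], [0.142, -0.99, -0.0], [0.0, 0.0, -1.0]]
wrist_force: [-1.0, -0.2, 1.7]
finger_gap: 23.1
```

Request:
move_arm([
  [[0, 0, -1], [0, 0, 0], 15],
  [[0, 0, 0], [0, 0, 0], 15],
  [[0, 0, 0], [0, 0, 0], 15],
])

```text
t: 7.85
tcp_pos: [650.1, -160.9, 240.7]
tcp_rot: [[0.99, 0.142, 0.001], [0.142, -0.99, -0.001], [0.001, 0.001, -1.0]]
wrist_force: [-2.8, -0.2, 5.4]
finger_gap: 23.3
```

Request:
move_arm([
  [[0, 0, 4], [0, 0, 0], 15],
  [[-1, 7, 0], [0, 0, 0], 15],
  [[-2, 14, 0], [0, 0, 0], 15],
  [[-3, 20, 0], [0, 0, 0], 15],
  [[-3, 20, 0], [0, 0, 0], 15],
  [[-3, 20, 0], [0, 0, 0], 15],
  [[-3, 20, 0], [0, 0, 0], 15],
  [[-2, 14, 0], [0, 0, 0], 15],
  [[-2, 14, 0], [0, 0, 0], 15],
  [[-1, 7, 0], [0, 0, 0], 15],
  [[0, 0, 0], [0, 0, 0], 15],
])

```text
t: 8.77
tcp_pos: [629.6, -22.0, 243.5]
tcp_rot: [[0.989, 0.146, 0.0], [0.146, -0.989, 0.001], [0.0, -0.001, -1.0]]
wrist_force: [-0.3, -1.3, -1.5]
finger_gap: 23.6
```

Run:
```python
from h import *
snap('scene','scene6');snap('top','top6')
crop('scene6',130,100,300,230,4.4,'g5');crop('top6',200,80,340,190,5,'g6')
print(manip.read_state()['wrist_force'])
```

```text
[-0.64846955  0.03274244 -1.97674014]
```

View pics/g5.png

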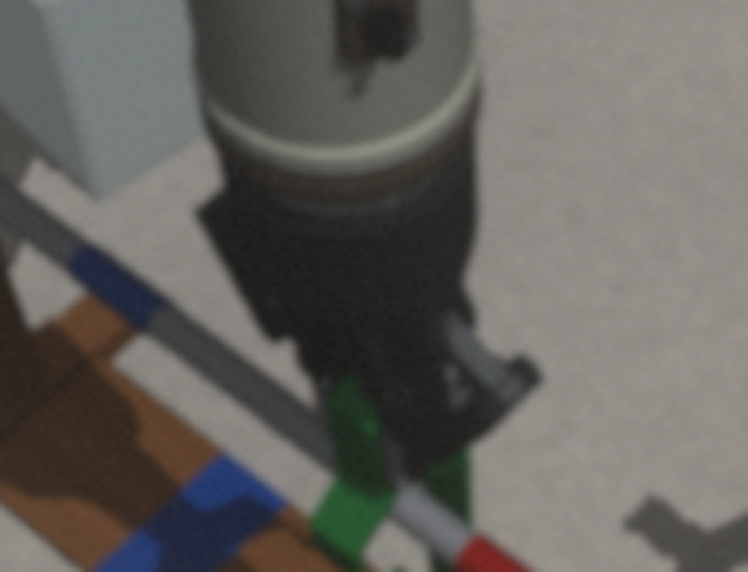

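View pics/g6.png

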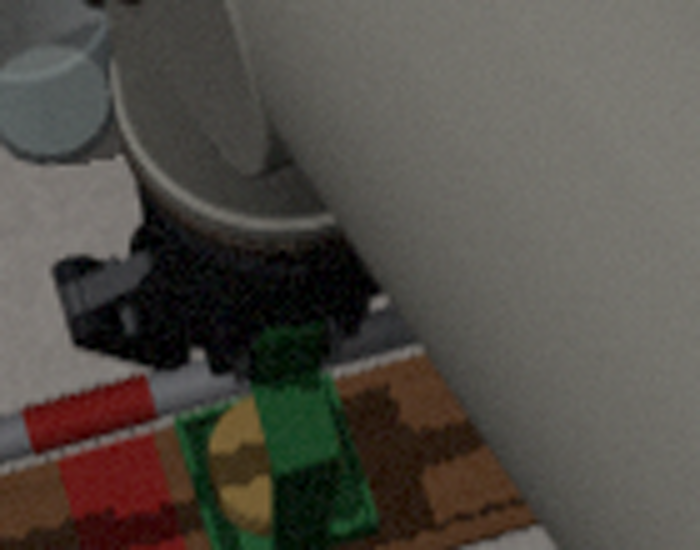

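Run:
```python
from h import *
print(manip.read_state()['tcp_pos'],manip.read_state()['joint_positions'])
```

```text
[630.05287031 -25.62484878 243.19572564] [ 0.54610504  0.54141966 -0.7740646   1.59032032  0.40193348  1.17564018
 -1.74182999]
```

Request:
move_arm([
  [[0, 0, 0], [0, 0, 0], 15],
])

```text
t: 8.95
tcp_pos: [630.1, -26.7, 243.1]
tcp_rot: [[0.99, 0.14, -0.0], [0.14, -0.99, -0.001], [-0.0, 0.001, -1.0]]
wrist_force: [-0.4, 0.6, -2.1]
finger_gap: 23.6
```

Request:
move_arm([
  [[-1, 7, 0], [0, 0, 0], 15],
  [[-1, 10, 0], [0, 0, 0], 15],
  [[-2, 12, 0], [0, 0, 0], 15],
  [[-2, 12, 0], [0, 0, 0], 15],
  [[-2, 12, 0], [0, 0, 0], 15],
  [[-1, 8, 0], [0, 0, 0], 15],
  [[-1, 5, 0], [0, 0, 0], 15],
  [[0, 1.5, 0], [0, 0, 0], 15],
  [[0, 0, 0], [0, 0, 0], 15],
  [[0, 0, 0], [0, 0, 0], 15],
  [[0, 0, 0], [0, 0, 0], 15],
  [[0, 0, 0], [0, 0, 0], 15],
])

```text
t: 9.95
tcp_pos: [620.1, 41.6, 243.2]
tcp_rot: [[0.99, 0.141, -0.0], [0.141, -0.99, -0.0], [-0.0, 0.0, -1.0]]
wrist_force: [0.4, 0.0, -2.1]
finger_gap: 23.4
```

Run:
```python
from h import *
snap('scene','scene7');snap('top','top7')
crop('scene7',180,130,350,270,4.4,'g7');crop('top7',160,80,310,200,5,'g8')
print(manip.read_state()['wrist_force'],manip.read_state()['tcp_pos'])
```

```text
[ 0.37430044 -0.0760968  -2.22997024] [620.02889737  41.95634352 243.2539928 ]
```

View pics/g7.png

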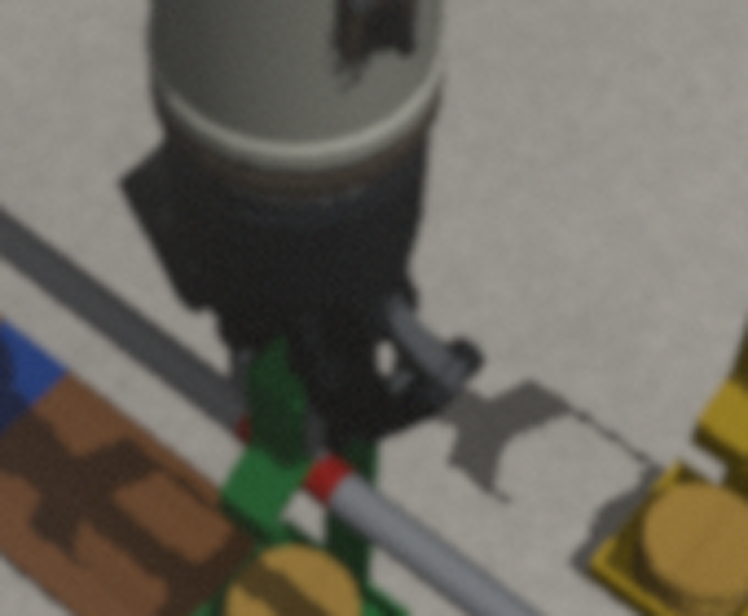

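View pics/g8.png

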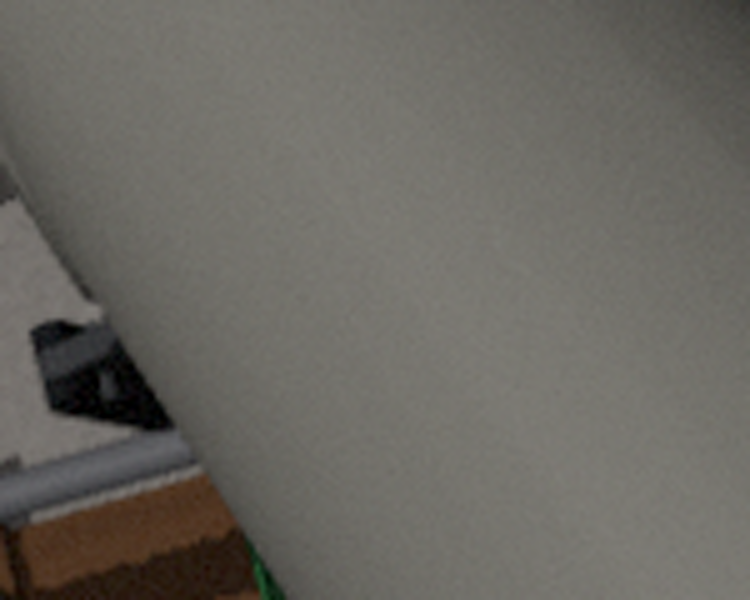

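The scene crop shows red on both sides of the strap, at (243,430) and (328,475). Lowering to contact.

Request:
move_arm([
  [[0, 0, -1], [0, 0, 0], 15],
  [[0, 0, -1], [0, 0, 0], 15],
  [[0, 0, 0], [0, 0, 0], 15],
  [[0, 0, 0], [0, 0, 0], 15],
])

```text
t: 10.38
tcp_pos: [620.0, 42.5, 241.3]
tcp_rot: [[0.99, 0.142, 0.0], [0.142, -0.99, -0.0], [0.0, 0.0, -1.0]]
wrist_force: [0.9, -0.5, -2.3]
finger_gap: 23.7
```

Request:
move_arm([
  [[0, 0, -1], [0, 0, 0], 15],
  [[0, 0, 0], [0, 0, 0], 15],
  [[0, 0, 0], [0, 0, 0], 15],
])

```text
t: 10.63
tcp_pos: [620.5, 42.7, 240.8]
tcp_rot: [[0.99, 0.142, 0.001], [0.142, -0.99, 0.0], [0.001, 0.0, -1.0]]
wrist_force: [1.0, 0.6, 0.6]
finger_gap: 23.5
```

Request:
move_arm([
  [[0, 0, 0], [0, 0, 0], 26],
  [[0, 0, 0], [0, 0, 0], 30],
  [[0, 0, 0], [0, 0, 0], 35],
  [[0, 0, 0], [0, 0, 0], 42],
  [[0, 0, 0], [0, 0, 0], 50],
  [[0, 0, 0], [0, 0, 0], 60],
  [[0, 0, 0], [0, 0, 0], 70],
  [[0, 0, 0], [0, 0, 0], 70],
  [[0, 0, 0], [0, 0, 0], 70],
], newtons=20)

```text
t: 11.38
tcp_pos: [619.9, 42.6, 240.3]
tcp_rot: [[0.99, 0.142, -0.0], [0.142, -0.99, 0.0], [-0.0, -0.0, -1.0]]
wrist_force: [0.3, -0.1, 0.1]
finger_gap: 70.1
```

Request:
move_arm([
  [[0, 0, 6], [0, 0, 0], 70],
  [[0, 0, 10], [0, 0, 0], 70],
  [[0, 0, 15], [0, 0, 0], 70],
  [[0, 0, 20], [0, 0, 0], 70],
  [[0, 0, 20], [0, 0, 0], 70],
  [[0, 0, 25], [0, 0, 0], 70],
  [[0, 0, 25], [0, 0, 0], 70],
  [[0, 0, 15], [0, 0, 0], 70],
  [[0, 0, 0], [0, 0, 0], 70],
  [[0, 0, 0], [0, 0, 0], 70],
])

```text
t: 12.22
tcp_pos: [620.4, 43.0, 378.1]
tcp_rot: [[0.99, 0.143, 0.003], [0.143, -0.99, 0.0], [0.003, 0.0, -1.0]]
wrist_force: [-0.1, -0.3, -0.4]
finger_gap: 69.9
```

Run:
```python
from h import *
snap('scene','scene8');snap('top','top8')
crop('scene8',150,110,330,280,3.5,'h1');crop('top8',140,80,330,210,4,'h2')
```

```text
(no output)
```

View pics/h1.png

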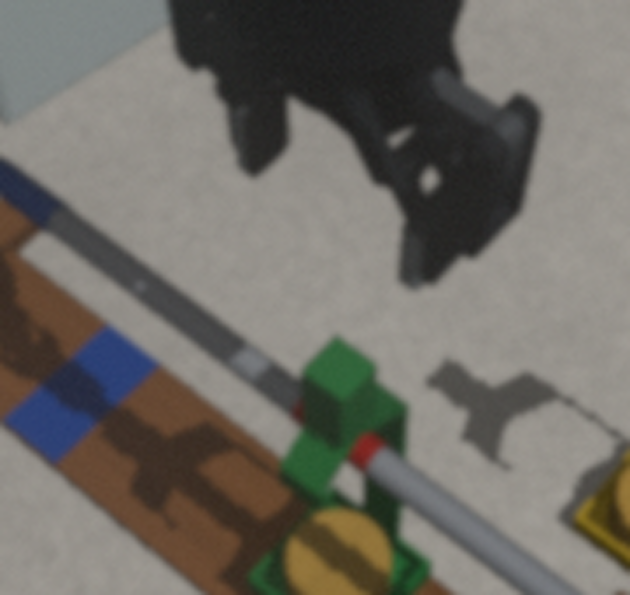

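View pics/h2.png

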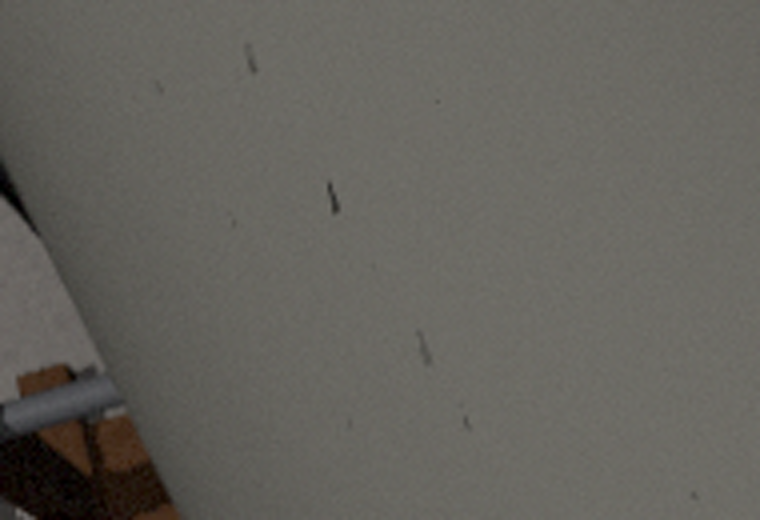

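Scene crop: the carrier hangs free, with its block top at (340,374) and red on both sides. I'll move the arm aside for a clean check.

Request:
move_arm([
  [[-5, -15, 5], [0, 0, 0], 70],
  [[-10, -25, 5], [0, 0, 0], 70],
  [[-10, -28, 0], [0, 0, 0], 70],
  [[-10, -28, 0], [0, 0, 0], 70],
  [[-10, -28, 0], [0, 0, 0], 70],
  [[-10, -28, 0], [0, 0, 0], 70],
  [[-10, -28, 0], [0, 0, 0], 70],
  [[-10, -28, 0], [0, 0, 0], 70],
  [[-10, -28, 0], [0, 0, 0], 70],
  [[-10, -25, 0], [0, 0, 0], 70],
  [[0, -10, 0], [0, 0, 0], 70],
  [[0, 0, 0], [0, 0, 0], 70],
])

```text
t: 13.32
tcp_pos: [523.3, -232.2, 384.8]
tcp_rot: [[0.991, 0.136, -0.002], [0.136, -0.991, 0.0], [-0.002, -0.0, -1.0]]
wrist_force: [0.8, -0.5, 0.5]
finger_gap: 69.9
```

Run:
```python
from h import *
np.set_printoptions(precision=1,suppress=True)
snap('scene','scene9');snap('top','top9')
crop('scene9',180,150,340,290,4,'i1');crop('top9',140,90,290,210,5,'i2')
cv2.imwrite('pics/i3.png',ld('top9')['img'][:,:,::-1])
p=((340.5)/3.5-.5+150,(374.5)/3.5-.5+110)
P=atz(ld('scene8'),p,270);print(P)
b=np.array([650.3,-161.2]);r=np.array([621,42.2]);y=(r-b)/np.linalg.norm(r-b);d=P[:2]-r;print('y',d@y,'x',d@[y[1],-y[0]],np.linalg.norm(r-b))
a=ld('top0')['img'].astype(int);c=ld('top9')['img'].astype(int);print('yellow diff',abs(a-c)[240:295,165:225].mean())
```

```text
[623.4  45.6 270. ]
y 2.9964916894475477 x 2.811085419712308 205.49951338141895
yellow diff 2.1566666666666667
```

View pics/i1.png

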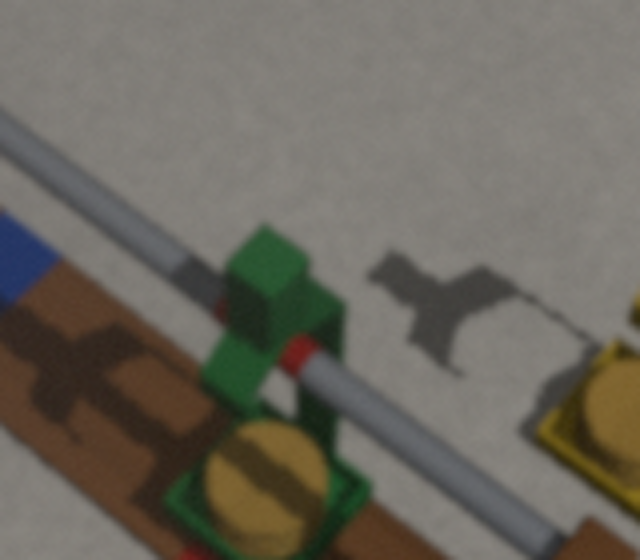

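View pics/i2.png

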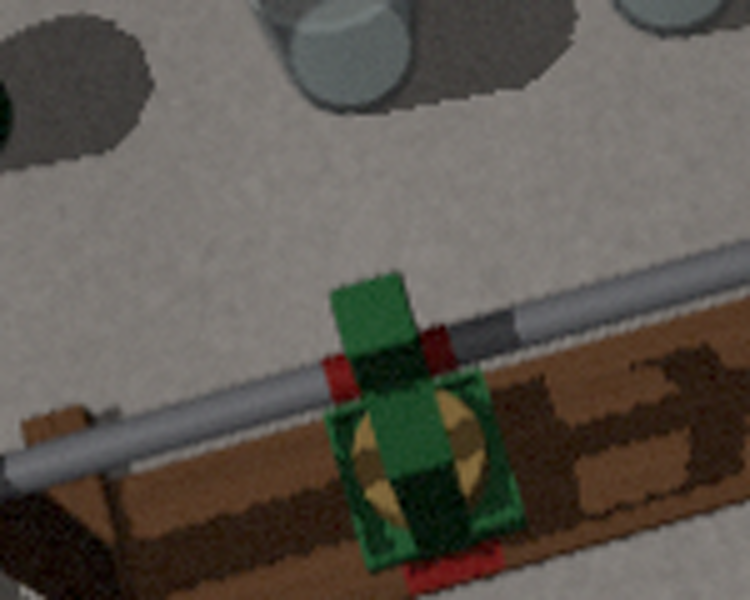

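View pics/i3.png

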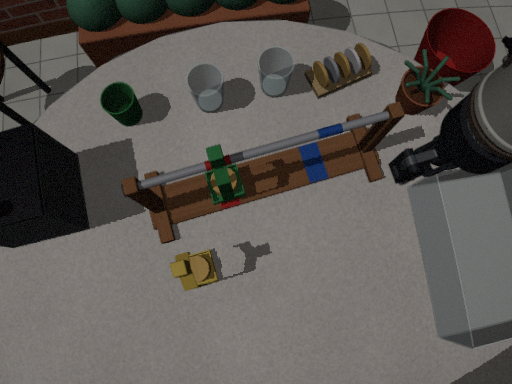

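In the top crop, red shows evenly on both sides of the strap, at (341,380) and (438,348). The carrier is upright and the yellow one is unchanged. Handing in.

Run:
```python
from h import *
a=ld('top9')
print(np.abs(manip.read_state()['qvel']).max())
print(manip.finish_job())
```

```text
0.0270657887052392
the job is handed in; nothing more can be done
None
```

The green carrier now hangs by itself over the middle of the red band, and I handed the job in at about 13.4 s of the 54 s allowed. No verdict was reported.

I gripped it by its block, hooked it onto the rail at the blue band until it rested on the rail, then raised it 1–3 mm and slid it about 205 mm. I set it down on the red band, released it and moved the arm clear.

**Last checks:**
- **Position:** In the top view, red shows about equally on both sides of the hook. The scene camera put the hook about 3 mm off along the rail and 3 mm across it, within the allowed 15 mm and 12 mm and close to the cameras' 2 mm accuracy.
- **Height:** The rail took the carrier's weight with the tool at the same height over both bands (about 241 mm), so it is seated up in the hook's crown.
- **Upright and still:** It looks upright in both views, by eye only. I did not measure its speed.
- **Yellow carrier:** Its image area in the top view is unchanged apart from noise.
- **Robot:** It is well clear of everything, with wrist force near zero.

No check failed or disagreed beyond camera accuracy.

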